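# Shim the rocking balance

### The arm

A 6-joint arm with a two-finger parallel gripper is mounted at the origin on a cart in front of the work surface, level with it; the furniture and walls round the work are solid. World frame = base frame: x ahead of the robot, y to its left, z up, the work surface at z = 0. Lengths are in m, angles in rad, forces in N, time in s.
With the tool pointing down it reaches from about 0.3 to 0.875 m from the base axis. Payload 6.4 kg.
Tool frame: the origin (TCP) lies at the very end of the fingers, on their centre line; the grasp point (between the pads) lies 19 mm behind it (ctrl.tcp_to_grasp is the distance from the TCP to the grasp point, in m); z points along the fingers, y is the direction in which the jaws open and shut (so a half turn about z gives the same grasp; the last joint's range is limited). The gripper opens to 85 mm and grips with 20 to 120 N. Pads are 22 mm wide; open, the fingers measure 114 mm over their backs; the gripper's body (76 mm by 85 mm) begins 54 mm behind the grasp point. The pads swing forward as they close: fully open they stand 13 mm farther back than shut.
Start: joints at [-1.498, 0.181, 1.607, -0, 1.354, -0.206], TCP at [0.158, -0.553, 0.231] pointing down, gripper open.
Joint ranges: [-2.99, 2.99], [-0.89, 2.07], [0.3, 2.58], [-1.14, 4.28], [0, 2.63], [-3.12, 3.12]. Speed limits (rad/s): [2.57, 2.57, 3.01, 3.14, 3.14, 3.14].

### API

Orientations are given as a unit quaternion [w, x, y, z].
In Python, from bench import ctrl gives the robot as it stands. The module is installed in compiled form; this text tells all that it offers.
- The arm moves only by the tool drive_tool, never from a script. Its argument "deltas" is a list of rows, each an object with "slide": the shift along the tool's x, y, z as a fraction of full scale, a list of three; "delta_rot": the turn, a rotation vector about the tool's x, y, z as a fraction of full scale, a list of three; "hand": the opening, from 0 (shut) to 1 (fully open). In form: [{"slide": [tx, ty, tz], "delta_rot": [wx, wy, wz], "hand": hand}, ...]. A call has exactly 5 rows; each row shifts and turns the commanded pose from where the row before left it, along the tool's axes as they then stand; what a row does not reach is not made up. Full scale, the value 1, is 50 mm for a shift and 180 degrees for a turn. A row lasts 1/8 s, in which the tool goes at most 62.5 mm and 10.7 degrees, less where a joint would pass 70% of its speed; a pose out of reach is approached as far as the arm can. A call with a number of a shift or a turn outside -1 to 1 is refused whole. A call with a gripper value outside its range is refused whole. The fingers move at their own pace and stop on an object; the grip force is fixed at half the most. Time passes only in rows, so rows that do not move let the fingers close, or fill a call up. It gives the time, the measured TCP pose, the force and the opening at its end, in the units of the state.
- ctrl.get_obs(): the state, without advancing time (a new reading comes with each control period).
- ctrl.camera(name): name is "side" or "top" or "wrist"; returns a dict with "frame" (480x640x3 uint8, red, green, blue), "mtx" (3x3 intrinsics, pixels), "R" (3x3) and "t" (3): a world point X has camera coordinates R X + t. Camera axes: x right, y down, z forward; pixel columns grow to the right and rows downward; lengths in m; the calibration is good to about 2 mm. A picture is of the moment at which its call begins. There is no depth.
- ctrl.hand_in(): hands the job in, once; it reports no verdict.
The state is a dict: "time_s": time; "q": joint angles; "dq": joint speeds; "joint_efforts": joint torques, N m; "eef_pos": TCP position; "eef_rot": TCP orientation; "wrist_force": force on the tool from outside, world axes, zero at the start; "torque": the same for the moment, N m; "opening": opening from 0.0 (shut) to 1.0 (fully open).
Only numpy, scipy, OpenCV 4.12 (cv2) and the standard library are available. Lean on these libraries where they do the work, as an engineer would, in place of code of your own. Each camera call takes 0.05 s, during which the arm holds its last target.

### The job

The white bench balance rocks because its near right foot is too short and hangs clear of the bench. Without gripping or lifting anything, push the black wedge with your fingertips, thin end first, under the middle of that foot until just snug, leaving the balance level and in its place. Then press firmly (about 10 N) on top of the housing right above that foot to prove it no longer rocks, and let go, with the wedge in place and the weights and the dish undisturbed.

Things in the scene. Friction and masses are not known exactly. Their poses are not given: they have to be found in the camera images.
- balance: loose white bench balance, about 1.8 kg, housing 190 (x) x 170 (y) mm, top 58 mm, underside 20 mm above the bench; round steel pan (110 mm, top at 67 mm), dark display at its near edge. Origin on the bench under its centre; x from display edge to far edge, y left, z up. Feet 22 mm across at x +-75, y +-65 mm; level on three. 3 N down on the short foot's corner rocks it by 0.09 rad.
- short_foot (a point): centre of the flat underside of the short foot (22 mm across), at x -75, y -65 mm of the balance (near right corner); it hangs 9 mm above the bench. Once the wedge is snug under it the push stiffens by some 4 N; pushing on lifts the corner, then shoves the balance
- corner_top (a point): point on the flat top of the housing right above the short foot, 58 mm above the bench, 20 mm in from both edges: where to press
- shim: loose black wedge, 0.12 kg, 100 (x) x 50 (y) mm, on the bench before the short foot. Origin: centre of its underside; x points to the thin end. 20 mm high from x -50 to -40 mm, then sloping evenly to 3 mm at x +50 mm; flat upright back. Snug when the foot's centre is at about x +29 mm of the wedge; it then stays by friction.
- weight_200g: loose polished weight, 30 mm across, 52 mm high, standing near the balance; leave alone. Origin: centre of its underside
- weight_100g: loose polished weight, 24 mm across, 42 mm high, standing near the balance; leave alone. Origin: centre of its underside
- petri_dish: loose glass dish, 60 mm across, 14 mm high, on the bench right of the wedge; leave alone. Origin: centre of its underside
Mind the look-alikes: they are no part of the job. Of the things that look like the shim, take the one that is farthest from the robot's base at the start.

How it is judged:
On the way, in this order (a step that is already met when the one before it is completed fails the run):
1. the wedge is under the short foot, thin end first (foot centre 8 to 36 mm from the middle of the wedge toward its thin end, within 18 mm of its centre line) (x of short_foot in the frame of shim between 0.008 and 0.036 m and y of short_foot in the frame of shim between -0.018 and 0.018 m), for 0.1 s.
2. the fingers press on the balance with over 4 N, the wedge carries over 3.5 N of it, and the balance stays level within 0.02 rad (all of step 1 and contact force between the fingers and balance above 4 N and contact force between shim and balance above 3.5 N and angle between balance's own z axis and vertical below 0.02 rad), for 0.2 s.
At the end, for the whole second after the job is handed in: Wedge flat under the short foot (foot centre 8 to 36 mm toward the thin end from the wedge's middle, within 18 mm of its centre line); balance still, level within 0.014 rad, within 30 mm of its start; both weights and the dish upright within 30 mm of where they stood (all of step 1 and angle between balance's own z axis and vertical below 0.014 rad and angle between shim's own z axis and vertical below 0.05 rad and distance of each of balance, weight_200g, weight_100g, petri_dish from where it was at the start of the episode below 0.03 m and linear speed of each of balance, shim below 0.01 m/s and angle between each of weight_200g, weight_100g, petri_dish's own z axis and vertical below 0.2 rad); the robot touches nothing.
It fails at once if the wedge is lifted off the bench (over 12 mm) (height (world z) of shim above 0.012 m).
It fails at once if the balance is lifted or tipped (over 15 mm or 0.15 rad) (height (world z) of balance above 0.015 m or angle between balance's own z axis and vertical above 0.15 rad).
It fails at once if the balance is shoved more than 30 mm (distance of balance from where it was at the start of the episode above 0.03 m).
It fails at once if a weight or the dish is moved more than 30 mm or lifted (distance of any of weight_200g, weight_100g, petri_dish from where it was at the start of the episode above 0.03 m or height (world z) of any of weight_200g, weight_100g, petri_dish above 0.03 m).
It also fails if it takes over 51 s, if anything falls off the work surface, if the arm or the gripper's body presses on something with over 40 N, if the wrist force passes 120 N, or if a joint passes its speed limit or range.

## Working session

There is one attempt and no reset: what is moved stays moved. The work goes in short steps, Python scripts to look and compute and a tool call to move; the robot and the scene stay as the last step left them, time stands still between calls to the robot, and variables do not carry over. Pictures are saved under pics/ and viewed, and the job is handed in when it is done.

Besides the shell and the picture viewer there is one more tool, called after "Emit:" by a JSON object that holds its "api" and its "payload", one argument or row to a line. drive_tool: Moves the arm, as the interface text tells. Its arguments: {"type":"object","properties":{"deltas":{"type":"array","items":{"type":"object","properties":{"slide":{"type":"array","items":{"type":"number"}},"delta_rot":{"type":"array","items":{"type":"number"}},"hand":{"type":"number"}}}}},"required":["deltas"]}

```bash
mkdir -p pics; python3 - <<'E'
from bench import ctrl
import cv2,pickle
o=ctrl.get_obs();print(o)
d={}
for n in ["side","top","wrist"]:
    c=ctrl.camera(n);d[n]=c
    cv2.imwrite(f"pics/{n}0.png",c["frame"][:,:,::-1]);print(n,c["mtx"].tolist(),c["R"].tolist(),c["t"].tolist())
pickle.dump(d,open("c0.pkl","wb"))
E
```

```text
{'time_s': 0.0, 'q': array([-1.49829159e+00,  1.81537313e-01,  1.60799361e+00,  1.46410637e-05,
        1.35379029e+00, -2.06274378e-01]), 'dq': array([ 0.00037289, -0.00065849,  0.00019344,  0.00103271,  0.00076041,
       -0.00081521]), 'joint_efforts': array([-1.62566717e-03, -4.44871080e+01, -3.51340914e+01, -3.34820415e-04,
        9.25212720e-03,  1.05860792e-05]), 'eef_pos': array([ 0.15822514, -0.55223896,  0.2303932 ]), 'eef_rot': array([-8.61868612e-04,  9.90300845e-01,  1.38937000e-01,  6.48955347e-05]), 'wrist_force': array([ 0.70334439, -0.69703336,  0.00990837]), 'torque': array([-0.02982935,  0.023383  ,  0.02422947]), 'opening': 0.9975268303810414}
side [[614.8934262130233, 0.0, 311.5953737891691], [0.0, 614.8934262130233, 234.18438993299264], [0.0, 0.0, 1.0]] [[-0.8313829856596423, -0.5556175819597198, 0.009562100861894214], [-0.2800108094366038, 0.4039992268771896, -0.8708493390255809], [0.4799961226450865, -0.7266868151410668, -0.49145701230709493]] [0.5789614164130642, 0.12919694533908266, 0.9102761595118622]
top [[586.9889939759095, 0.0, 320.06114509293934], [0.0, 586.9889939759095, 232.3094152392675], [0.0, 0.0, 1.0]] [[0.00845396102421668, -0.9997412687757025, 0.021116961186442677], [-0.9988964991479213, -0.009418695262418066, -0.046011652541291366], [0.04619864211238079, -0.020704677884536258, -0.9987176787163975]] [0.18795614391083776, 0.5685398602742456, 0.9781483995252025]
wrist [[350.6706911673047, 0.0, 321.87890306532944], [0.0, 350.6706911673047, 238.23692904074562], [0.0, 0.0, 1.0]] [[0.27472592083995845, -0.9615215341974324, -0.0014169309280310017], [-0.9143056828615632, -0.2616909567173427, 0.309132595271696], [-0.29760844528623354, -0.08363122889794178, -0.9510178919701421]] [-0.5743744566168518, -0.040840303981998775, 0.380254777048144]
```

View pics/side0.png

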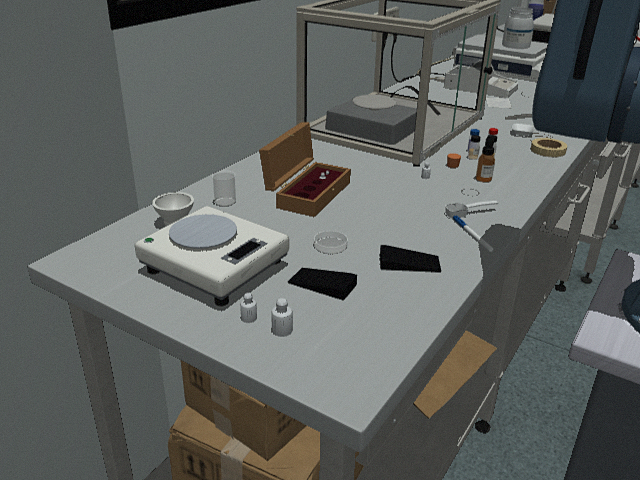

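View pics/top0.png

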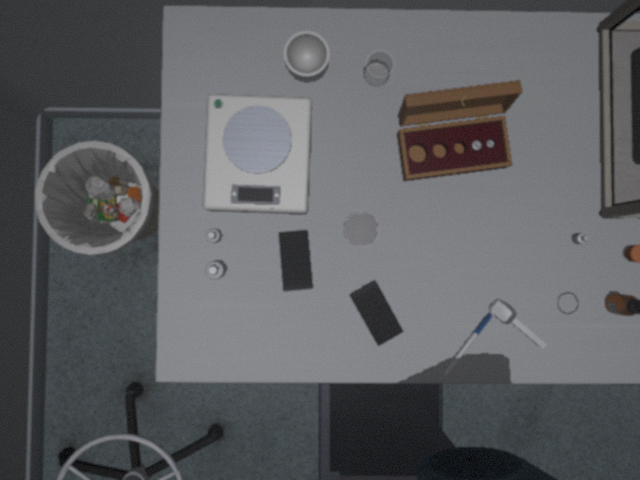

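View pics/wrist0.png

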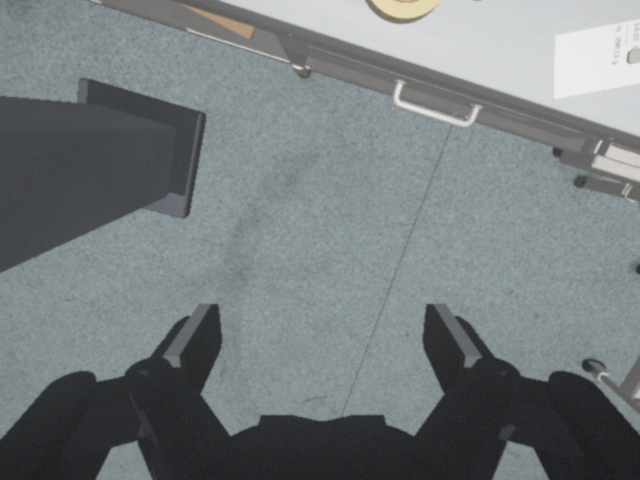

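The top view shows the balance at (258,153), with its near right corner around (306,213). One wedge is at (295,260) and a look-alike at (376,312). The weights are at (214,236) and (216,270), and the dish at (361,229). Enlarged crops next.

```bash
cat > h.py <<'E'
import numpy as np,cv2
def ray(c,uv,z):
    K,R,t=map(np.array,(c["mtx"],c["R"],c["t"]))
    C=-R.T@t; d=R.T@np.linalg.inv(K)@np.array([uv[0],uv[1],1.])
    return C+d*(z-C[2])/d[2]
def proj(c,X):
    p=np.array(c["R"])@np.array(X)+np.array(c["t"]);p=np.array(c["mtx"])@p;return p[:2]/p[2]
def crop(c,x0,y0,w,h,s,fn,gamma=0.6):
    im=c["frame"][y0:y0+h,x0:x0+w,::-1]
    im=(255*(im/255.)**gamma).astype('uint8')
    cv2.imwrite(fn,cv2.resize(im,None,fx=s,fy=s,interpolation=cv2.INTER_CUBIC))
E
python3 - <<'E'
import pickle;from h import *
d=pickle.load(open("c0.pkl","rb"))
crop(d["top"],190,80,200,150,4,"pics/t1.png");crop(d["top"],190,205,200,150,4,"pics/t2.png");crop(d["side"],130,200,200,150,4,"pics/s1.png")
for u in [(295,260),(376,312)]: print(ray(d["top"],u,.01))
E
```

```text
[0.51986648 0.23477592 0.01      ]
[0.43375198 0.09787924 0.01      ]
```

View pics/t1.png

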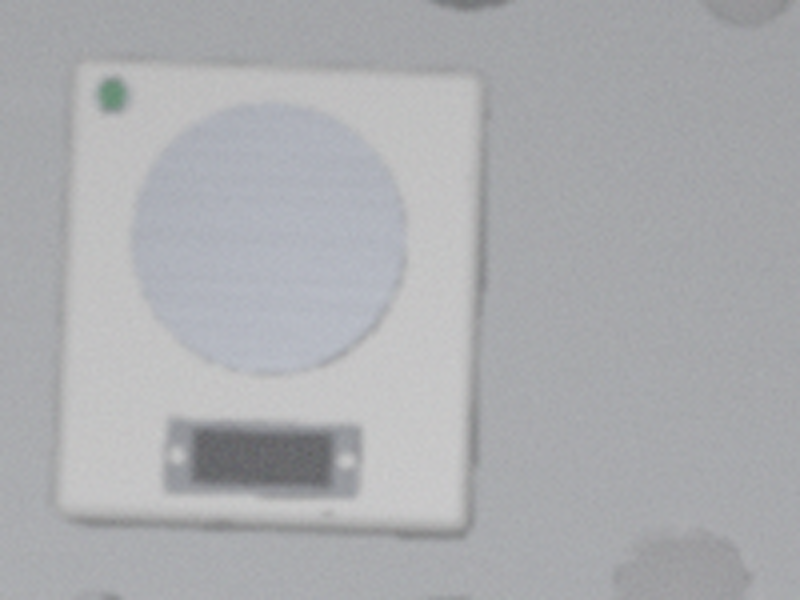

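View pics/t2.png

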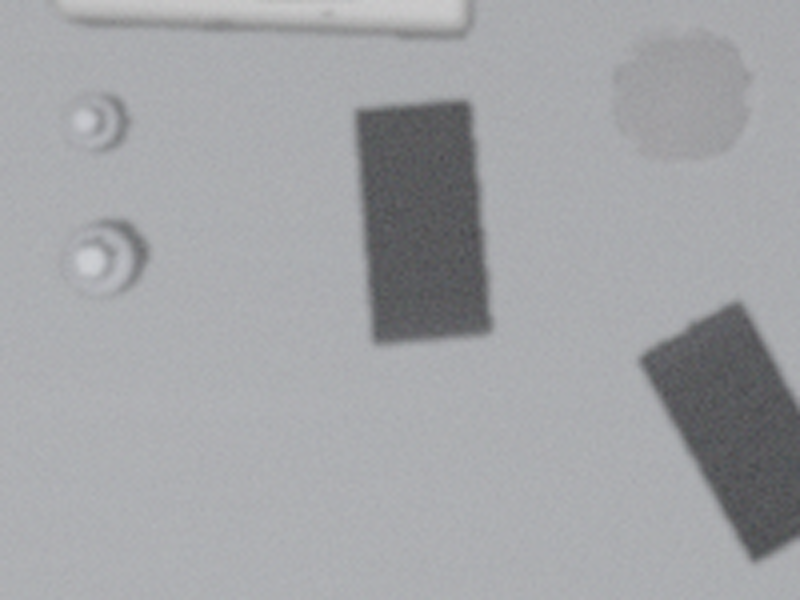

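View pics/s1.png

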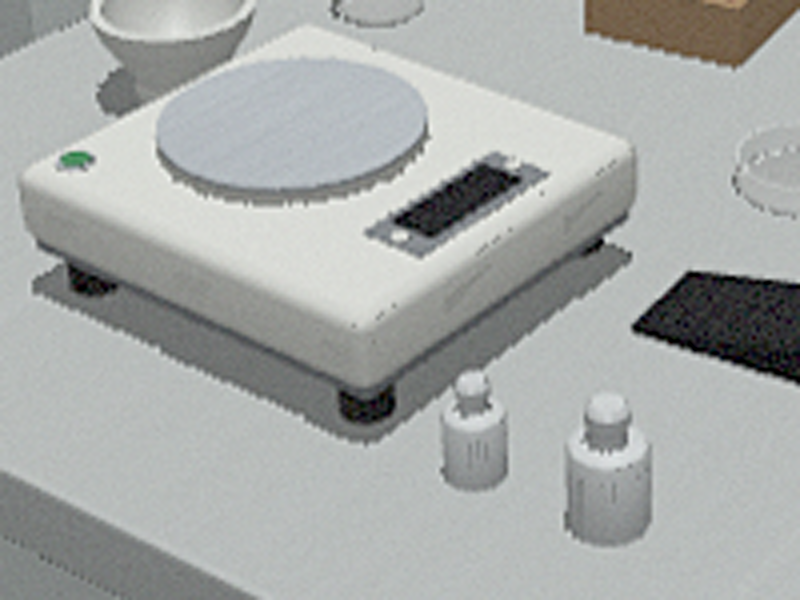

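```bash
cat > m0.py <<'E'
import pickle;from h import *
d=pickle.load(open("c0.pkl","rb"));c=d["top"]
f=lambda x,y,oy,z:ray(c,(190+x/4,oy+y/4),z)[:2]
tl,tr,br,bl=[f(x,y,80,.055) for x,y in [(78,62),(482,75),(468,530),(58,515)]]
print("bal",tl,tr,br,bl,[np.linalg.norm(v) for v in (tl-tr,tr-br,br-bl,bl-tl)])
ctr=(tl+tr+br+bl)/4; ax=(tl+tr-br-bl)/2; ay=(tl+bl-tr-br)/2
yaw=np.arctan2(ax[1],ax[0]);yaw2=np.arctan2(-ay[0],ay[1]);print("ctr",ctr,"yaw",yaw,yaw2)
y=(yaw+yaw2)/2;R=np.array([[np.cos(y),-np.sin(y)],[np.sin(y),np.cos(y)]])
print("foot",ctr+R@[-.075,-.065], "pan ctr",f(270,238,80,.067))
a,b=f(357,108,205,.003),f(470,100,205,.003);e,g=f(492,332,205,.02),f(375,343,205,.02)
th=(a+b)/2;bk=(e+g)/2;w=th-bk
print("shim thin",th,"back",bk,np.linalg.norm(w),np.linalg.norm(a-b),np.linalg.norm(e-g),"ctr",(th+bk)/2,"yaw",np.arctan2(w[1],w[0]))
print("w100",f(97,122,205,.03)[:2],"w200",f(105,258,205,.035),"dish",f(682,95,205,.01))
bb=[f(x,y,205,z) for x,y,z in [(738,302,0.003),(640,358,.003),(755,562,.003)]];print(bb)
E
python3 m0.py
```

```text
bal [0.78516111 0.37511276] [0.78217099 0.21133983] [0.59657598 0.21527342] [0.60094645 0.37996826] [np.float64(0.16380022534177405), np.float64(0.18563668870553718), np.float64(0.16475281864675237), np.float64(0.1842786350709191)]
ctr [0.69121363 0.29542356] yaw -0.023762059389213316 -0.022405112529060772
foot [0.61473331 0.232172  ] pan ctr [0.71176802 0.2954365 ]
shim thin [0.56901031 0.23818147] back [0.47118179 0.22843455] 0.09831287875862026 0.048040346040644936 0.04876887539030815 ctr [0.52009605 0.23330801] yaw 0.09930498031176285
w100 [0.55906108 0.36761576] w200 [0.50331273 0.36263563] dish [0.57355394 0.12470222]
[array([0.48626557, 0.09982633]), array([0.46231242, 0.14128749]), array([0.37691865, 0.09218107])]
```

The target wedge is centred at (0.520,0.233), yaw 0.10. The foot is at (0.615,0.232) and the sizes agree within 3%. I'll shut the fingers and travel to a spot behind the wedge's back face.

Emit:
{"api": "drive_tool", "payload": {
  "deltas": [
    {"slide": [0.5,-0.85,0],"delta_rot": [0,0,0.0436],"hand": 0},
    {"slide": [0.43,-0.9,0],"delta_rot": [0,0,0.0436],"hand": 0},
    {"slide": [0.36,-0.93,0],"delta_rot": [0,0,0],"hand": 0},
    {"slide": [0.36,-0.93,0],"delta_rot": [0,0,0],"hand": 0},
    {"slide": [0.36,-0.93,0],"delta_rot": [0,0,0],"hand": 0}
  ]
}}

```text
time_s: 0.78
eef_pos: [0.2391, -0.3161, 0.2311]
eef_rot: [-0.0, 1.0, 0.002, 0.0]
wrist_force: [0.0, 0.8, 1.4]
opening: -0.0
```

Emit:
{"api": "drive_tool", "payload": {
  "deltas": [
    {"slide": [0.36,-0.93,0],"delta_rot": [0,0,0],"hand": 0},
    {"slide": [0.36,-0.93,0],"delta_rot": [0,0,0],"hand": 0},
    {"slide": [0.36,-0.93,0],"delta_rot": [0,0,0],"hand": 0},
    {"slide": [0.36,-0.93,0],"delta_rot": [0,0,0],"hand": 0},
    {"slide": [0.36,-0.93,0],"delta_rot": [0,0,0],"hand": 0}
  ]
}}

```text
time_s: 1.4
eef_pos: [0.328, -0.0833, 0.2314]
eef_rot: [0.0, 1.0, 0.002, 0.0]
wrist_force: [1.1, 0.2, 0.5]
opening: -0.001
```

Emit:
{"api": "drive_tool", "payload": {
  "deltas": [
    {"slide": [0.3,-0.93,0.2],"delta_rot": [0,0,0],"hand": 0},
    {"slide": [0.3,-0.93,0.2],"delta_rot": [0,0,0],"hand": 0},
    {"slide": [0.3,-0.93,0.2],"delta_rot": [0,0,0],"hand": 0},
    {"slide": [0.3,-0.93,0.2],"delta_rot": [0,0,0],"hand": 0},
    {"slide": [0.3,-0.93,0.2],"delta_rot": [0,0,0],"hand": 0}
  ]
}}

```text
time_s: 2.02
eef_pos: [0.4018, 0.1499, 0.181]
eef_rot: [0.0, 1.0, 0.003, 0.0]
wrist_force: [0.2, -0.6, -0.1]
opening: 0.001
```

Emit:
{"api": "drive_tool", "payload": {
  "deltas": [
    {"slide": [0.3,-0.8,0.4],"delta_rot": [0,0,0],"hand": 0},
    {"slide": [0.3,-0.8,0.4],"delta_rot": [0,0,0],"hand": 0},
    {"slide": [0,0,0.9],"delta_rot": [0,0,0],"hand": 0},
    {"slide": [0,0,0.6],"delta_rot": [0,0,0],"hand": 0},
    {"slide": [0,0,0],"delta_rot": [0,0,0],"hand": 0}
  ]
}}

```text
time_s: 2.65
eef_pos: [0.4287, 0.2277, 0.0639]
eef_rot: [0.001, 1.0, 0.003, -0.003]
wrist_force: [0.4, 0.4, 0.8]
opening: 0.002
```

```bash
cat > snap.py <<'E'
import sys,pickle;from h import *
from bench import ctrl
k=sys.argv[1];d={}
for n in sys.argv[2:]:
    c=ctrl.camera(n);d[n]=c
    if n=="top": crop(c,190,80,200,150,4,f"pics/{n}a{k}.png");crop(c,190,205,200,150,4,f"pics/{n}b{k}.png")
    if n=="side": crop(c,180,210,200,150,4,f"pics/{n}{k}.png")
    if n=="wrist": cv2.imwrite(f"pics/{n}{k}.png",c["frame"][:,:,::-1])
pickle.dump(d,open(f"c{k}.pkl","wb"))
o=ctrl.get_obs();print(o["eef_pos"],o["wrist_force"],o["time_s"])
E
python3 snap.py 1 side wrist
```

```text
[0.4315492  0.22828462 0.06692716] [-0.36431098 -0.12479442  0.99567681] 2.75
```

View pics/side1.png

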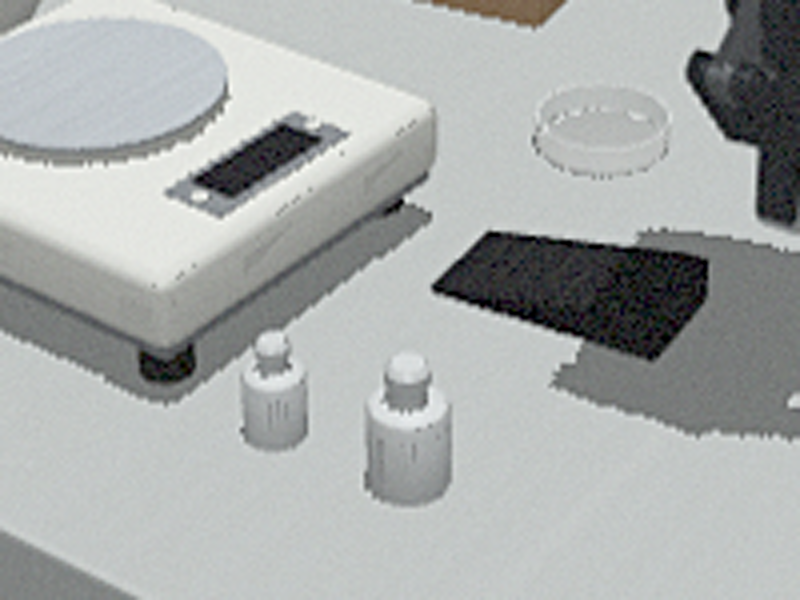

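View pics/wrist1.png

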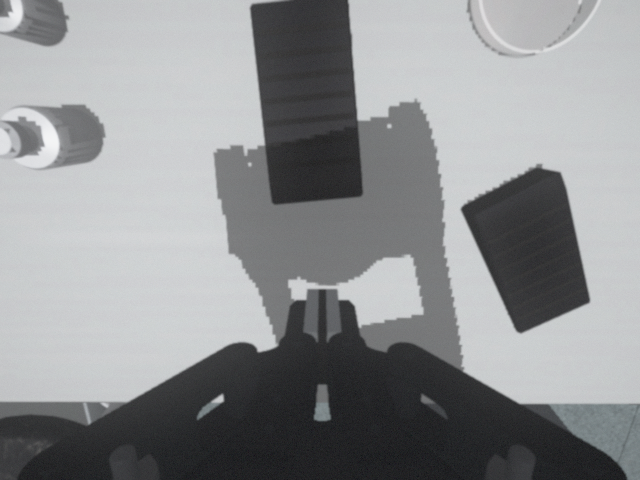

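The side view confirms that the thick end faces the robot. The wrist view shows the wedge's back edge from (272,203) to (362,195) and the fingers at (322,295). I'll cross-check these against the top-camera estimates.

```bash
python3 - <<'E'
import pickle;from h import *
d=pickle.load(open("c1.pkl","rb"));c=d["wrist"]
a,b=ray(c,(272,203),.02),ray(c,(362,195),.02);print(a,b,np.linalg.norm(a-b),(a+b)/2)
a,b=ray(c,(251,3),.003),ray(c,(348,-4),.003);print(a,b,np.linalg.norm(a-b),(a+b)/2)
c=d["side"];print("foot",ray(c,(278.5,261.5),.009),"proj foot",(proj(c,[.615,.232,.009])-[180,210])*4)
for p in [(432,290),(655,360)]:print("shim left bottom",ray(c,(180+p[0]/4,210+p[1]/4),0))
E
```

```text
[0.46750284 0.25503788 0.02      ] [0.4721375  0.20594106 0.02      ] 0.049315090861935265 [0.46982017 0.23048947 0.02      ]
[0.56667775 0.26396176 0.003     ] [0.5699449  0.21503252 0.003     ] 0.04903819634991142 [0.56831133 0.23949714 0.003     ]
foot [0.60706199 0.23335878 0.009     ] proj foot [380.69195328 198.88946488]
shim left bottom [0.56531097 0.26446154 0.        ]
shim left bottom [0.46637387 0.25485805 0.        ]
```

Emit:
{"api": "drive_tool", "payload": {
  "deltas": [
    {"slide": [0,-0.04,0.6],"delta_rot": [0,0,0],"hand": 0},
    {"slide": [0,0,0.58],"delta_rot": [0,0,0],"hand": 0},
    {"slide": [0.2,0,0],"delta_rot": [0,0,0],"hand": 0},
    {"slide": [0.2,0,0],"delta_rot": [0,0,0],"hand": 0},
    {"slide": [0.1,0,0],"delta_rot": [0,0,0],"hand": 0}
  ]
}}

```text
time_s: 3.38
eef_pos: [0.4589, 0.2307, 0.0093]
eef_rot: [-0.0, 1.0, 0.002, 0.002]
wrist_force: [-1.0, 0.7, 0.8]
opening: 0.005
```

Emit:
{"api": "drive_tool", "payload": {
  "deltas": [
    {"slide": [0.1,0,0],"delta_rot": [0,0,0],"hand": 0},
    {"slide": [0.1,0,0],"delta_rot": [0,0,0],"hand": 0},
    {"slide": [0.1,0,0],"delta_rot": [0,0,0],"hand": 0},
    {"slide": [0.1,0,0],"delta_rot": [0,0,0],"hand": 0},
    {"slide": [0,0,0],"delta_rot": [0,0,0],"hand": 0}
  ]
}}

```text
time_s: 4.0
eef_pos: [0.4768, 0.2304, 0.0073]
eef_rot: [-0.0, 1.0, 0.002, 0.0]
wrist_force: [-0.1, 0.6, -0.4]
opening: 0.003
```

```bash
python3 snap.py 2 side top wrist
```

```text
[0.47616728 0.23043062 0.00722565] [ 0.43255416  0.35845838 -0.76642135] 4.15
```

View pics/wrist2.png

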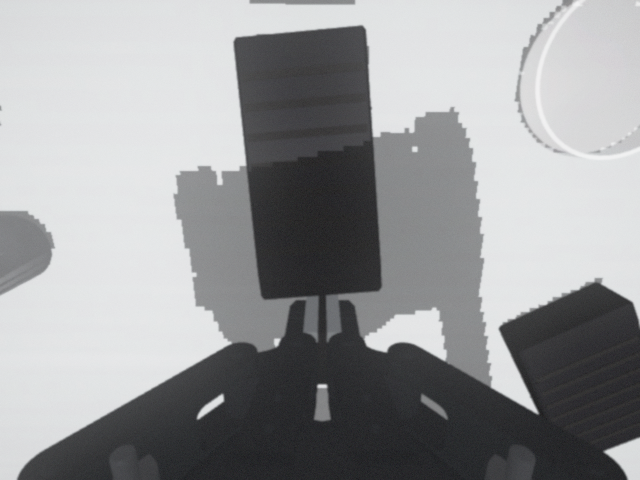

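View pics/side2.png

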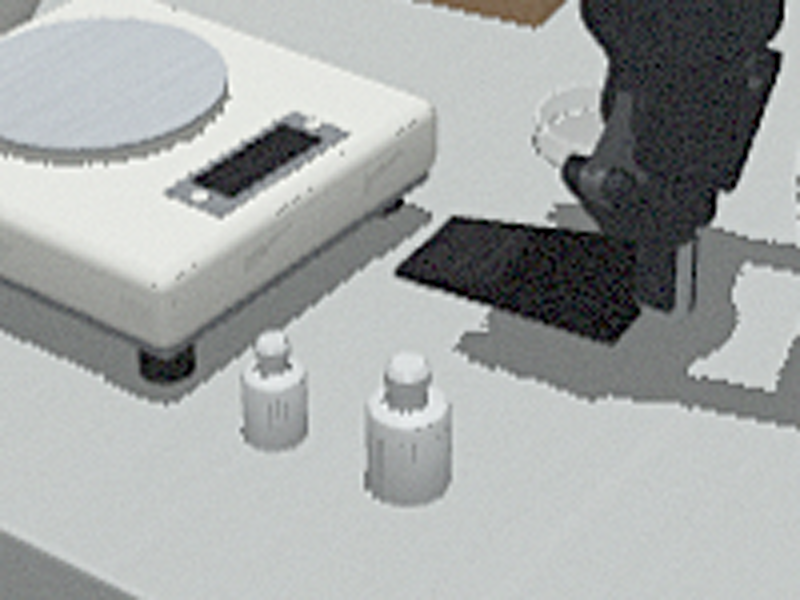

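View pics/topb2.png

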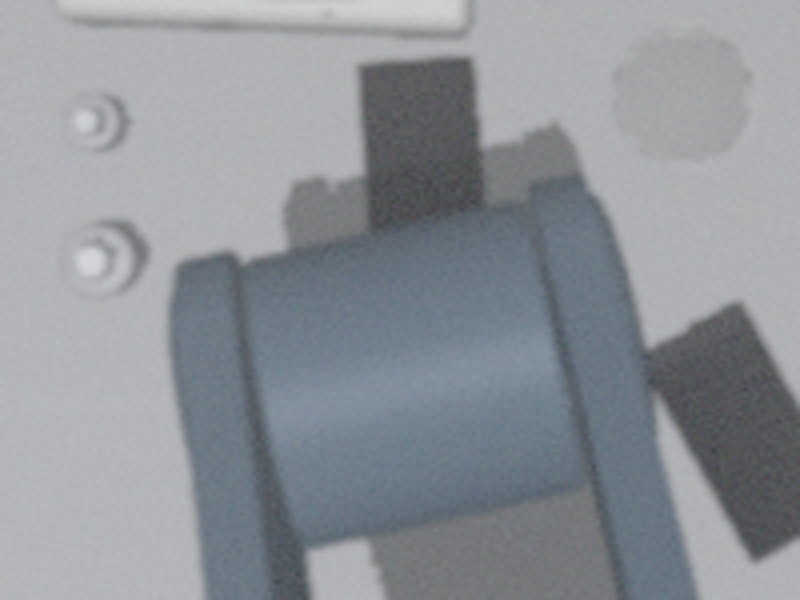

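```bash
cat > sh.py <<'E'
import sys,pickle;from h import *
# args: k, wrist pix of back-left, back-right(top z=.02), thin-left, thin-right
def shim(k,bl,br,tl,tr,foot=(.615,.232)):
    c=pickle.load(open(f"c{k}.pkl","rb"))["wrist"]
    a,b=ray(c,bl,.02),ray(c,br,.02);e,f=ray(c,tl,.003),ray(c,tr,.003)
    bk=(a+b)[:2]/2;th=(e+f)[:2]/2;ct=(bk+th)/2;w=th-bk;y=np.arctan2(w[1],w[0])
    R=np.array([[np.cos(y),-np.sin(y)],[np.sin(y),np.cos(y)]])
    print("back",bk,"thin",th,"L",np.linalg.norm(w),"W",np.linalg.norm(a-b),np.linalg.norm(e-f),"ctr",ct,"yaw",y,"foot in shim",R.T@(np.array(foot)-ct))
E
python3 - <<'E'
from sh import *
shim(2,(263,298),(381,290),(235,38),(365,27))
c=pickle.load(open("c2.pkl","rb"))["top"]
a,b=[ray(c,(190+x/4,205+y/4),.003) for x,y in ((359,66),(472,58))];print(a,b,(a+b)/2)
E
```

```text
back [0.48822943 0.230115  ] thin [0.58698523 0.23869845] L 0.09912811491307423 W 0.04871073874789548 0.04838477076034066 ctr [0.53760733 0.23440672] yaw 0.08669799851454027 foot in shim [ 0.0768936  -0.00909907]
[0.58493986 0.26148427 0.003     ] [0.58881729 0.2135576  0.003     ] [0.58687857 0.23752093 0.003     ]
```

The wedge hardly turned: yaw is 0.087 and the foot is 9 mm off its centre line. I'll push left of centre to turn it a little clockwise.

Emit:
{"api": "drive_tool", "payload": {
  "deltas": [
    {"slide": [-0.12,0,0],"delta_rot": [0,0,0],"hand": 0},
    {"slide": [0,-0.2,0],"delta_rot": [0,0,0],"hand": 0},
    {"slide": [0.14,0,0],"delta_rot": [0,0,0],"hand": 0},
    {"slide": [0.14,0,0],"delta_rot": [0,0,0],"hand": 0},
    {"slide": [0,0,0],"delta_rot": [0,0,0],"hand": 0}
  ]
}}

```text
time_s: 4.78
eef_pos: [0.4852, 0.2404, 0.0074]
eef_rot: [-0.0, 1.0, 0.002, 0.0]
wrist_force: [0.8, 0.3, 0.6]
opening: 0.004
```

```bash
python3 snap.py 3 wrist top
```

```text
[0.4843246  0.24032026 0.00720913] [ 0.10710651 -0.1234328   0.23243206] 4.875
```

View pics/wrist3.png

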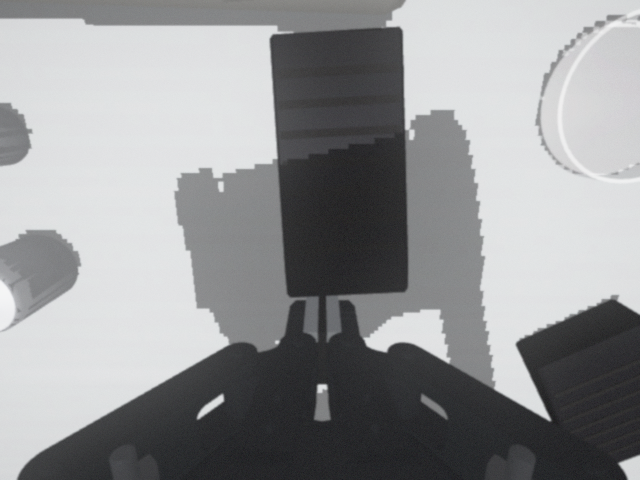

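```bash
python3 - <<'E'
from sh import *
shim(3,(288,297),(407,292),(271,36),(402,27))
E
```

```text
back [0.49683016 0.22957885] thin [0.59635107 0.23514357] L 0.09967636491456452 W 0.04909814195780603 0.04866847908514563 ctr [0.54659061 0.23236121] yaw 0.05585696078970857 foot in shim [ 0.06828253 -0.0041798 ]
```

Yaw is now 0.056 and the offset is down to 4 mm. I'll give it another short push on the left, then move back to centre.

Emit:
{"api": "drive_tool", "payload": {
  "deltas": [
    {"slide": [0.1,0,0],"delta_rot": [0,0,0],"hand": 0},
    {"slide": [0.08,0,0],"delta_rot": [0,0,0],"hand": 0},
    {"slide": [-0.12,0,0],"delta_rot": [0,0,0],"hand": 0},
    {"slide": [0,0.18,0],"delta_rot": [0,0,0],"hand": 0},
    {"slide": [0.08,0,0],"delta_rot": [0,0,0],"hand": 0}
  ]
}}

```text
time_s: 5.5
eef_pos: [0.4909, 0.2309, 0.0072]
eef_rot: [0.0, 1.0, 0.002, -0.0]
wrist_force: [0.7, 0.3, -0.2]
opening: -0.002
```

```bash
python3 snap.py 4 wrist top side
```

```text
[0.49172834 0.23139441 0.00749313] [-0.57118525  0.77964362  0.96423055] 5.65
```

View pics/wrist4.png

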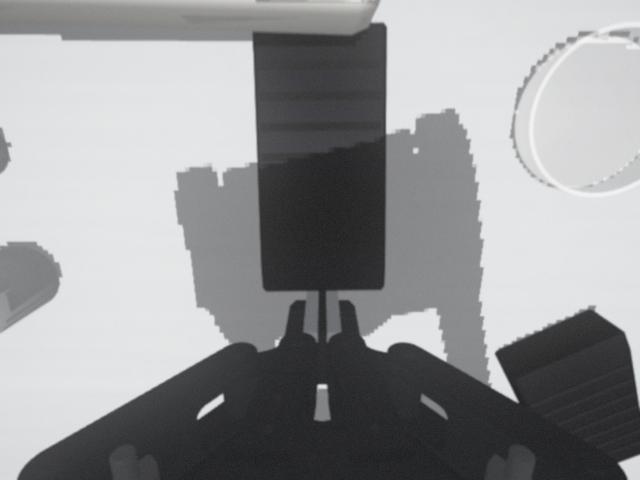

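View pics/side4.png

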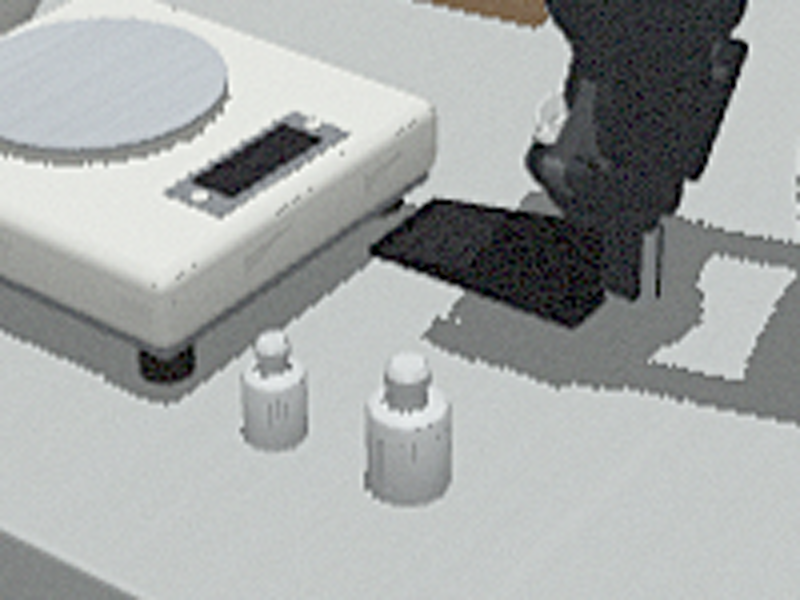

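```bash
python3 - <<'E'
from sh import *
shim(4,(263,290),(384,289),(253,27),(386,24))
E
```

```text
back [0.50487866 0.22984753] thin [0.6038592  0.23177659] L 0.09899933930362204 W 0.04958615159746405 0.0490113039459855 ctr [0.55436893 0.23081206] yaw 0.019486833598787518 foot in shim [6.06427069e-02 6.27908661e-06]
```

The wedge is lined up: yaw 0.02 and the foot on its centre line. I'll push straight for about 25 mm, then creep.

Emit:
{"api": "drive_tool", "payload": {
  "deltas": [
    {"slide": [0.1,0,0],"delta_rot": [0,0,0],"hand": 0},
    {"slide": [0.1,0,0],"delta_rot": [0,0,0],"hand": 0},
    {"slide": [0.1,0,0],"delta_rot": [0,0,0],"hand": 0},
    {"slide": [0.08,0,0],"delta_rot": [0,0,0],"hand": 0},
    {"slide": [0,0,0],"delta_rot": [0,0,0],"hand": 0}
  ]
}}

```text
time_s: 6.28
eef_pos: [0.5108, 0.2316, 0.0074]
eef_rot: [-0.0, 1.0, 0.002, 0.0]
wrist_force: [0.2, 1.0, 0.2]
opening: 0.0
```

```bash
python3 snap.py 5 wrist side
```

```text
[0.51031589 0.23159313 0.00731496] [ 0.62483226 -0.90900741 -0.81178955] 6.375
```

View pics/wrist5.png

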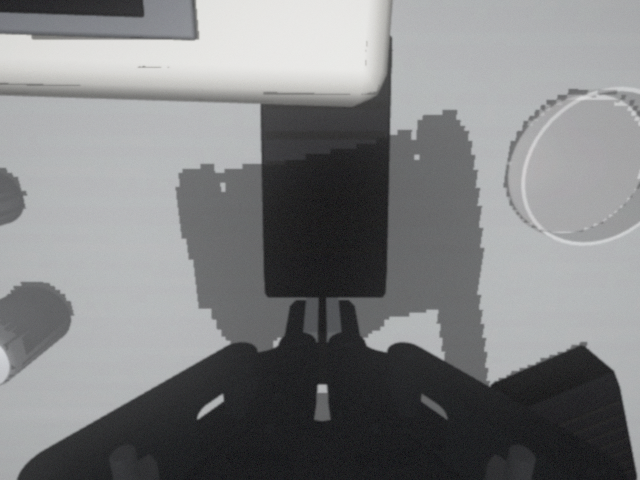

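View pics/side5.png

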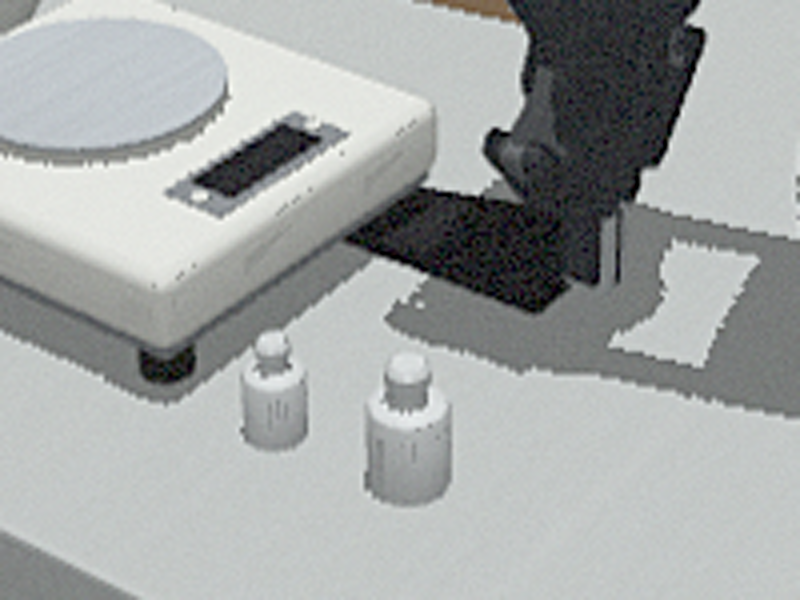

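Emit:
{"api": "drive_tool", "payload": {
  "deltas": [
    {"slide": [0.04,0,0],"delta_rot": [0,0,0],"hand": 0},
    {"slide": [0.04,0,0],"delta_rot": [0,0,0],"hand": 0},
    {"slide": [0.03,0,0],"delta_rot": [0,0,0],"hand": 0},
    {"slide": [0.03,0,0],"delta_rot": [0,0,0],"hand": 0},
    {"slide": [0.03,0,0],"delta_rot": [0,0,0],"hand": 0}
  ]
}}

```text
time_s: 7.0
eef_pos: [0.5187, 0.2317, 0.0073]
eef_rot: [-0.0, 1.0, 0.002, -0.0]
wrist_force: [-1.2, 0.1, -0.3]
opening: 0.001
```

Emit:
{"api": "drive_tool", "payload": {
  "deltas": [
    {"slide": [0.015,0,0],"delta_rot": [0,0,0],"hand": 0},
    {"slide": [0.015,0,0],"delta_rot": [0,0,0],"hand": 0},
    {"slide": [0.01,0,0],"delta_rot": [0,0,0],"hand": 0},
    {"slide": [0.01,0,0],"delta_rot": [0,0,0],"hand": 0},
    {"slide": [0.01,0,0],"delta_rot": [0,0,0],"hand": 0}
  ]
}}

```text
time_s: 7.62
eef_pos: [0.5217, 0.2316, 0.0073]
eef_rot: [-0.0, 1.0, 0.002, -0.0]
wrist_force: [-1.7, -0.4, 0.3]
opening: 0.001
```

```bash
python3 snap.py 6 wrist
```

```text
[0.52178077 0.2316604  0.0072805 ] [-0.24379402 -0.42038591 -1.86660698] 7.675
```

View pics/wrist6.png

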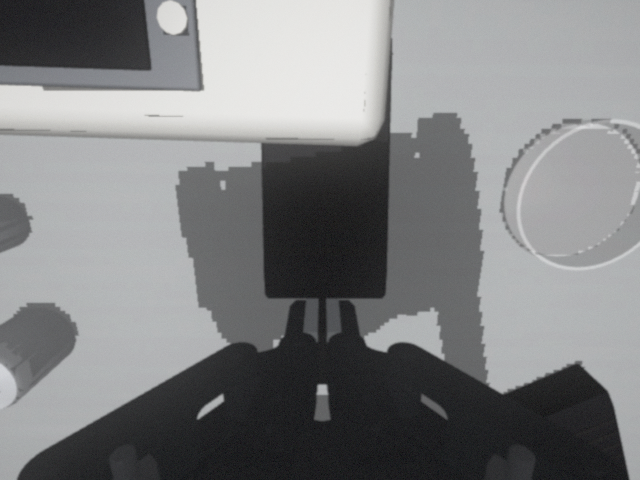

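Emit:
{"api": "drive_tool", "payload": {
  "deltas": [
    {"slide": [0.01,0,0],"delta_rot": [0,0,0],"hand": 0},
    {"slide": [0.01,0,0],"delta_rot": [0,0,0],"hand": 0},
    {"slide": [0.01,0,0],"delta_rot": [0,0,0],"hand": 0},
    {"slide": [0.0,0,0],"delta_rot": [0,0,0],"hand": 0},
    {"slide": [0.0,0,0],"delta_rot": [0,0,0],"hand": 0}
  ]
}}

```text
time_s: 8.3
eef_pos: [0.5233, 0.2317, 0.0073]
eef_rot: [-0.0, 1.0, 0.002, 0.0]
wrist_force: [0.4, 0.7, -0.0]
opening: -0.004
```

Emit:
{"api": "drive_tool", "payload": {
  "deltas": [
    {"slide": [0.01,0,0],"delta_rot": [0,0,0],"hand": 0},
    {"slide": [0.01,0,0],"delta_rot": [0,0,0],"hand": 0},
    {"slide": [0.0,0,0],"delta_rot": [0,0,0],"hand": 0},
    {"slide": [0.0,0,0],"delta_rot": [0,0,0],"hand": 0},
    {"slide": [0.0,0,0],"delta_rot": [0,0,0],"hand": 0}
  ]
}}

```text
time_s: 8.93
eef_pos: [0.5242, 0.2317, 0.0073]
eef_rot: [-0.0, 1.0, 0.002, 0.0]
wrist_force: [-1.3, 0.6, 1.1]
opening: 0.0
```

Emit:
{"api": "drive_tool", "payload": {
  "deltas": [
    {"slide": [0.01,0,0],"delta_rot": [0,0,0],"hand": 0},
    {"slide": [0.01,0,0],"delta_rot": [0,0,0],"hand": 0},
    {"slide": [0.01,0,0],"delta_rot": [0,0,0],"hand": 0},
    {"slide": [0,0,0],"delta_rot": [0,0,0],"hand": 0},
    {"slide": [0,0,0],"delta_rot": [0,0,0],"hand": 0}
  ]
}}

```text
time_s: 9.55
eef_pos: [0.5258, 0.2317, 0.0073]
eef_rot: [-0.0, 1.0, 0.002, 0.0]
wrist_force: [-1.6, 0.4, 0.0]
opening: -0.0
```

```bash
python3 snap.py 7 wrist side; python3 - <<'E'
from bench import ctrl
o=ctrl.get_obs();print(o["eef_pos"],o["wrist_force"])
E
```

```text
[0.52574065 0.23167248 0.00727116] [-0.06554619 -0.08910494 -0.05174128] 9.65
[0.52574065 0.23167248 0.00727116] [-0.06554619 -0.08910494 -0.05174128]
```

View pics/side7.png

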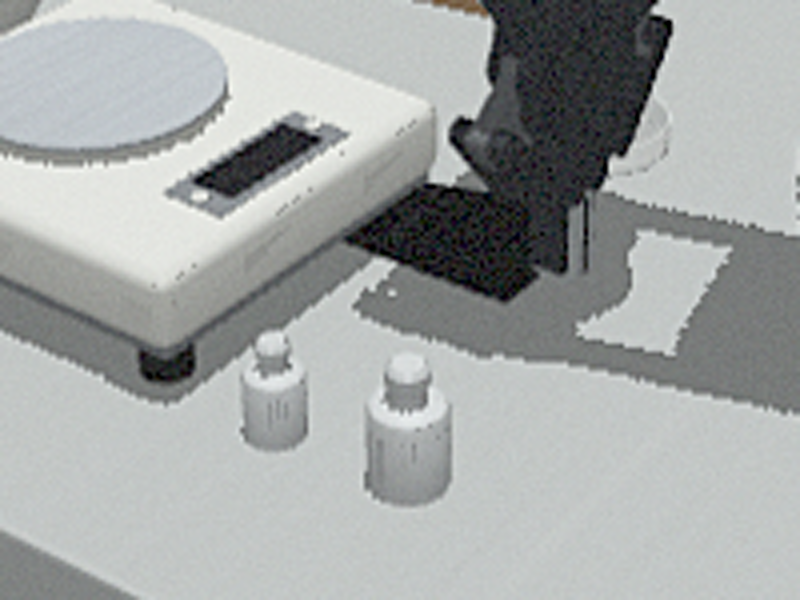

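View pics/wrist7.png

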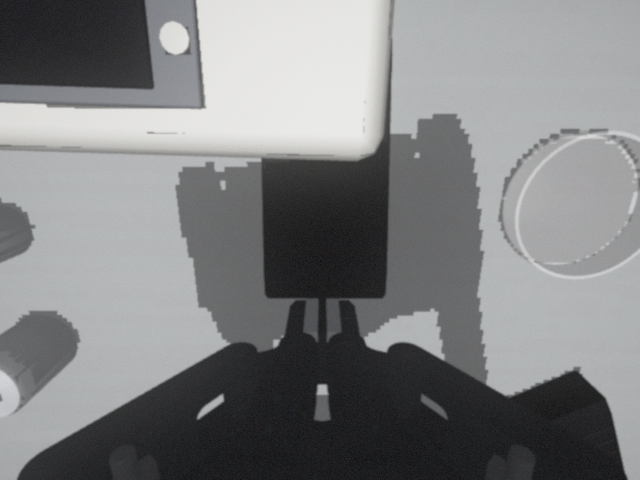

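```bash
python3 - <<'E'
from sh import *
c=pickle.load(open("c7.pkl","rb"))["wrist"]
print(ray(c,(265,298),.02),ray(c,(386,298),.02))
# housing near edge right corner now vs first
for p in [(0,150),(200,157),(350,160)]: print(ray(c,p,.025))
E
```

```text
[0.53574541 0.25483438 0.02      ] [0.53594828 0.20480576 0.02      ]
[0.59517744 0.34326768 0.025     ]
[0.59309951 0.27413006 0.025     ]
[0.59229754 0.22172088 0.025     ]
```

Emit:
{"api": "drive_tool", "payload": {
  "deltas": [
    {"slide": [0,0,0],"delta_rot": [0,0,0],"hand": 0},
    {"slide": [0.01,0,0],"delta_rot": [0,0,0],"hand": 0},
    {"slide": [0.01,0,0],"delta_rot": [0,0,0],"hand": 0},
    {"slide": [0.01,0,0],"delta_rot": [0,0,0],"hand": 0},
    {"slide": [0.01,0,0],"delta_rot": [0,0,0],"hand": 0}
  ]
}}

```text
time_s: 10.28
eef_pos: [0.527, 0.2317, 0.0072]
eef_rot: [0.0, 1.0, 0.002, -0.001]
wrist_force: [-4.8, 0.4, 4.3]
opening: -0.003
```

The force jumped to 4.8 N, so it looks snug. Checking with the arm held still.

```bash
python3 snap.py 8 wrist side;python3 snap.py 9 top
```

```text
[0.5270838  0.23169691 0.00719272] [-5.32145982 -0.71811409  4.33820719] 10.375
[0.52703771 0.23168649 0.00715745] [-5.08083538 -0.28228255  3.94476241] 10.425
```

Emit:
{"api": "drive_tool", "payload": {
  "deltas": [
    {"slide": [0,0,0],"delta_rot": [0,0,0],"hand": 0},
    {"slide": [0,0,0],"delta_rot": [0,0,0],"hand": 0},
    {"slide": [0,0,0],"delta_rot": [0,0,0],"hand": 0},
    {"slide": [0.0,0,0],"delta_rot": [0,0,0],"hand": 0},
    {"slide": [0.0,0,0],"delta_rot": [0,0,0],"hand": 0}
  ]
}}

```text
time_s: 11.05
eef_pos: [0.5271, 0.2317, 0.0072]
eef_rot: [0.0, 1.0, 0.002, -0.001]
wrist_force: [-5.0, -0.7, 4.1]
opening: -0.0
```

View pics/side8.png

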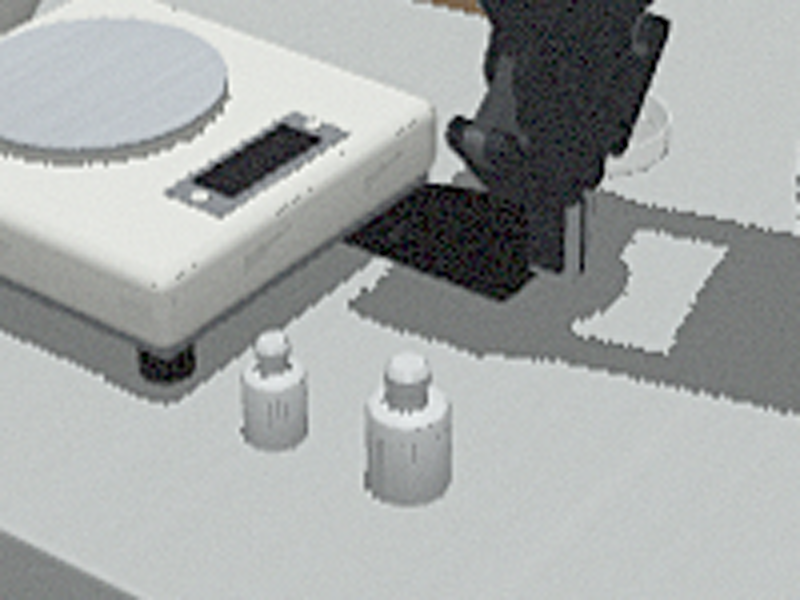

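View pics/topa9.png

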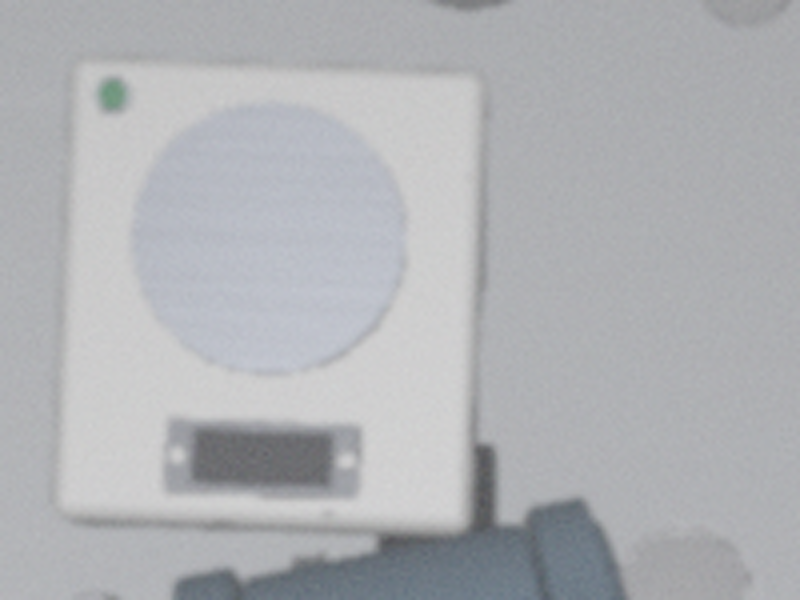

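It's snug at a steady 5 N, and the balance hasn't moved from its first picture (corners still at (78,62) and (482,75)). Now I'll back away, rise and go over the corner.

Emit:
{"api": "drive_tool", "payload": {
  "deltas": [
    {"slide": [-0.06,0,0],"delta_rot": [0,0,0],"hand": 0},
    {"slide": [-0.5,0,0],"delta_rot": [0,0,0],"hand": 0},
    {"slide": [0,0,-0.8],"delta_rot": [0,0,0],"hand": 0},
    {"slide": [0,0,-0.8],"delta_rot": [0,0,0],"hand": 0},
    {"slide": [0,0,-0.4],"delta_rot": [0,0,0],"hand": 0}
  ]
}}

```text
time_s: 11.68
eef_pos: [0.5017, 0.2319, 0.1101]
eef_rot: [-0.001, 1.0, 0.002, 0.003]
wrist_force: [-0.0, 0.0, 0.4]
opening: -0.0
```

```bash
python3 snap.py 10 wrist side
```

```text
[0.50240525 0.23205651 0.11035227] [0.1699814  0.11858666 0.54978942] 11.775
```

View pics/wrist10.png

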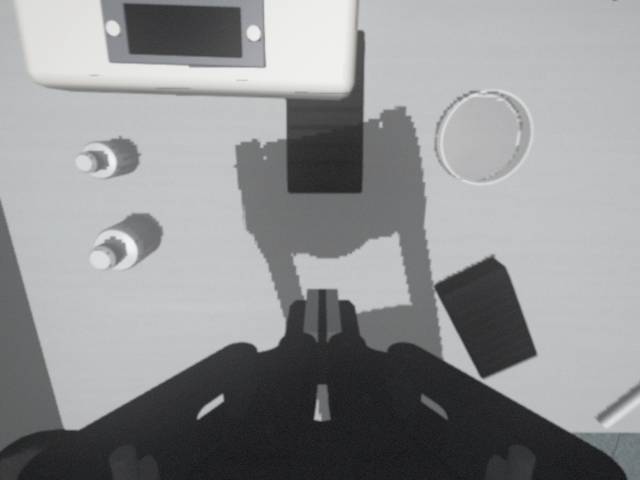

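View pics/side10.png

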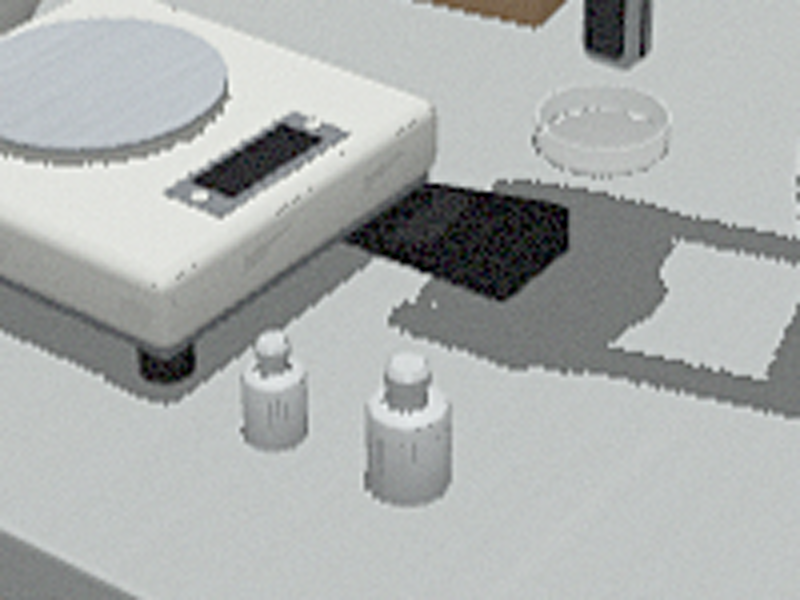

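```bash
python3 - <<'E'
from sh import *
c=pickle.load(open("c10.pkl","rb"))["wrist"]
a,b=ray(c,(288,192),.02),ray(c,(363,192),.02);print(a,b,np.linalg.norm(a-b))
print("thin right",ray(c,(364,31),.003),"side right edge thick", ray(c,(363,150),.012))
print("near edge (z~.04)",ray(c,(35,86),.04),ray(c,(350,96),.04),"right edge z.05",ray(c,(357,10),.05),ray(c,(357,70),.05))
E
```

```text
[0.53730907 0.25439843 0.02      ] [0.53753072 0.20409798 0.02      ] 0.05030093048625271
thin right [0.6367677  0.20554362 0.003     ] side right edge thick [0.56439914 0.20428207 0.012     ]
near edge (z~.04) [0.60024269 0.39300833 0.04      ] [0.59578549 0.21600968 0.04      ] right edge z.05 [0.63533614 0.21437474 0.05      ] [0.60779491 0.21341664 0.05      ]
```

Emit:
{"api": "drive_tool", "payload": {
  "deltas": [
    {"slide": [0.75,0,0],"delta_rot": [0,0,0],"hand": 0},
    {"slide": [0.75,0,0],"delta_rot": [0,0,0],"hand": 0},
    {"slide": [0.72,0,0],"delta_rot": [0,0,0],"hand": 0},
    {"slide": [0,0,0.5],"delta_rot": [0,0,0],"hand": 0},
    {"slide": [0,0,0.2],"delta_rot": [0,0,0],"hand": 0}
  ]
}}

```text
time_s: 12.4
eef_pos: [0.6092, 0.2315, 0.0689]
eef_rot: [0.0, 1.0, 0.002, -0.002]
wrist_force: [-0.8, 0.6, -1.4]
opening: -0.003
```

```bash
python3 snap.py 11 side wrist
```

```text
[0.60867795 0.23170541 0.06948353] [-0.09705891  0.50135787 -0.4055571 ] 12.5
```

View pics/side11.png

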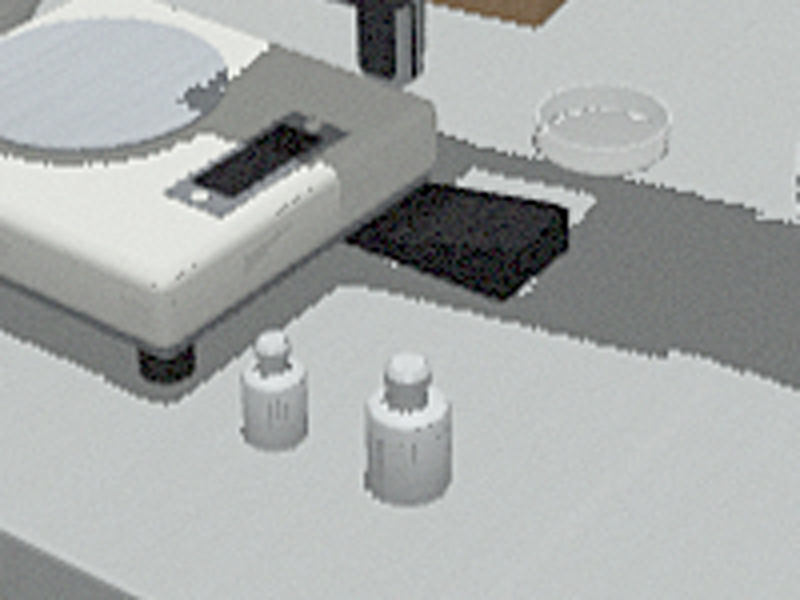

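Emit:
{"api": "drive_tool", "payload": {
  "deltas": [
    {"slide": [0.12,0,0],"delta_rot": [0,0,0],"hand": 0},
    {"slide": [0,0,0.08],"delta_rot": [0,0,0],"hand": 0},
    {"slide": [0,0,0.06],"delta_rot": [0,0,0],"hand": 0},
    {"slide": [0,0,0.04],"delta_rot": [0,0,0],"hand": 0},
    {"slide": [0,0,0.02],"delta_rot": [0,0,0],"hand": 0}
  ]
}}

```text
time_s: 13.12
eef_pos: [0.6165, 0.2321, 0.0622]
eef_rot: [0.0, 1.0, 0.002, -0.0]
wrist_force: [0.7, 0.8, 0.4]
opening: 0.006
```

Emit:
{"api": "drive_tool", "payload": {
  "deltas": [
    {"slide": [0,0,0.01],"delta_rot": [0,0,0],"hand": 0},
    {"slide": [0,0,0.01],"delta_rot": [0,0,0],"hand": 0},
    {"slide": [0,0,0],"delta_rot": [0,0,0],"hand": 0},
    {"slide": [0,0,0],"delta_rot": [0,0,0],"hand": 0},
    {"slide": [0,0,0],"delta_rot": [0,0,0],"hand": 0}
  ]
}}

```text
time_s: 13.75
eef_pos: [0.6167, 0.2321, 0.0613]
eef_rot: [-0.0, 1.0, 0.002, 0.0]
wrist_force: [-0.2, 0.6, 0.6]
opening: 0.001
```

Emit:
{"api": "drive_tool", "payload": {
  "deltas": [
    {"slide": [0,0,0.02],"delta_rot": [0,0,0],"hand": 0},
    {"slide": [0,0,0.02],"delta_rot": [0,0,0],"hand": 0},
    {"slide": [0,0,0.01],"delta_rot": [0,0,0],"hand": 0},
    {"slide": [0,0,0],"delta_rot": [0,0,0],"hand": 0},
    {"slide": [0,0,0],"delta_rot": [0,0,0],"hand": 0}
  ]
}}

```text
time_s: 14.38
eef_pos: [0.6167, 0.2321, 0.0588]
eef_rot: [-0.0, 1.0, 0.002, 0.0]
wrist_force: [0.1, 0.6, -0.2]
opening: -0.003
```

Emit:
{"api": "drive_tool", "payload": {
  "deltas": [
    {"slide": [0,0,0.01],"delta_rot": [0,0,0],"hand": 0},
    {"slide": [0,0,0.01],"delta_rot": [0,0,0],"hand": 0},
    {"slide": [0,0,0],"delta_rot": [0,0,0],"hand": 0},
    {"slide": [0,0,0],"delta_rot": [0,0,0],"hand": 0},
    {"slide": [0,0,0],"delta_rot": [0,0,0],"hand": 0}
  ]
}}

```text
time_s: 15.0
eef_pos: [0.6167, 0.2321, 0.0581]
eef_rot: [0.0, 1.0, 0.002, 0.0]
wrist_force: [-1.5, -0.5, 4.6]
opening: -0.001
```

Emit:
{"api": "drive_tool", "payload": {
  "deltas": [
    {"slide": [0,0,0.005],"delta_rot": [0,0,0],"hand": 0},
    {"slide": [0,0,0.005],"delta_rot": [0,0,0],"hand": 0},
    {"slide": [0,0,0],"delta_rot": [0,0,0],"hand": 0},
    {"slide": [0,0,0],"delta_rot": [0,0,0],"hand": 0},
    {"slide": [0,0,0],"delta_rot": [0,0,0],"hand": 0}
  ]
}}

```text
time_s: 15.62
eef_pos: [0.6167, 0.2321, 0.0581]
eef_rot: [0.0, 1.0, 0.002, 0.0]
wrist_force: [-3.0, -1.1, 8.3]
opening: -0.002
```

Emit:
{"api": "drive_tool", "payload": {
  "deltas": [
    {"slide": [0,0,0.006],"delta_rot": [0,0,0],"hand": 0},
    {"slide": [0,0,0],"delta_rot": [0,0,0],"hand": 0},
    {"slide": [0,0,0],"delta_rot": [0,0,0],"hand": 0},
    {"slide": [0,0,0],"delta_rot": [0,0,0],"hand": 0},
    {"slide": [0,0,0],"delta_rot": [0,0,0],"hand": 0}
  ]
}}

```text
time_s: 16.25
eef_pos: [0.6168, 0.2321, 0.058]
eef_rot: [0.0, 1.0, 0.003, 0.0]
wrist_force: [-4.0, -0.0, 9.5]
opening: 0.0
```

```bash
python3 snap.py 12 side top
```

```text
[0.61674796 0.23212499 0.05799138] [-4.53265027 -0.94531884  8.71910497] 16.35
```

View pics/side12.png

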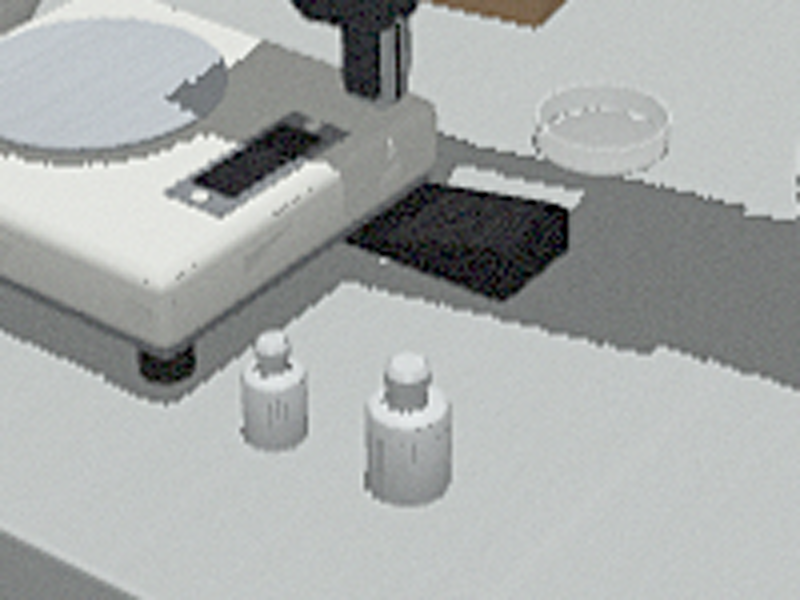

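The corner holds under about 9.5 N: TCP z stayed at 0.058 and neither the balance nor the wedge moved. Letting go straight up.

Emit:
{"api": "drive_tool", "payload": {
  "deltas": [
    {"slide": [0,0,-0.04],"delta_rot": [0,0,0],"hand": 0},
    {"slide": [0,0,-0.2],"delta_rot": [0,0,0],"hand": 0},
    {"slide": [0,0,-0.9],"delta_rot": [0,0,0],"hand": 0},
    {"slide": [-0.6,0,-0.9],"delta_rot": [0,0,0],"hand": 0},
    {"slide": [-0.8,0,-0.6],"delta_rot": [0,0,0],"hand": 0}
  ]
}}

```text
time_s: 16.98
eef_pos: [0.5475, 0.2318, 0.1918]
eef_rot: [-0.0, 1.0, 0.002, 0.002]
wrist_force: [0.0, 1.2, 0.5]
opening: 0.003
```

Emit:
{"api": "drive_tool", "payload": {
  "deltas": [
    {"slide": [-0.9,0,0],"delta_rot": [0,0,0],"hand": 0},
    {"slide": [-0.9,0,0],"delta_rot": [0,0,0],"hand": 0},
    {"slide": [-0.9,0,0],"delta_rot": [0,0,0],"hand": 0},
    {"slide": [0,0,0],"delta_rot": [0,0,0],"hand": 0},
    {"slide": [0,0,0],"delta_rot": [0,0,0],"hand": 0}
  ]
}}

```text
time_s: 17.6
eef_pos: [0.4127, 0.2313, 0.1898]
eef_rot: [-0.0, 1.0, 0.003, 0.001]
wrist_force: [0.7, -0.4, 0.5]
opening: 0.001
```

```bash
python3 snap.py 13 side top
```

```text
[0.41304583 0.23113651 0.18949836] [ 0.8539302  -0.16448698 -0.70574669] 17.7
```

View pics/side13.png

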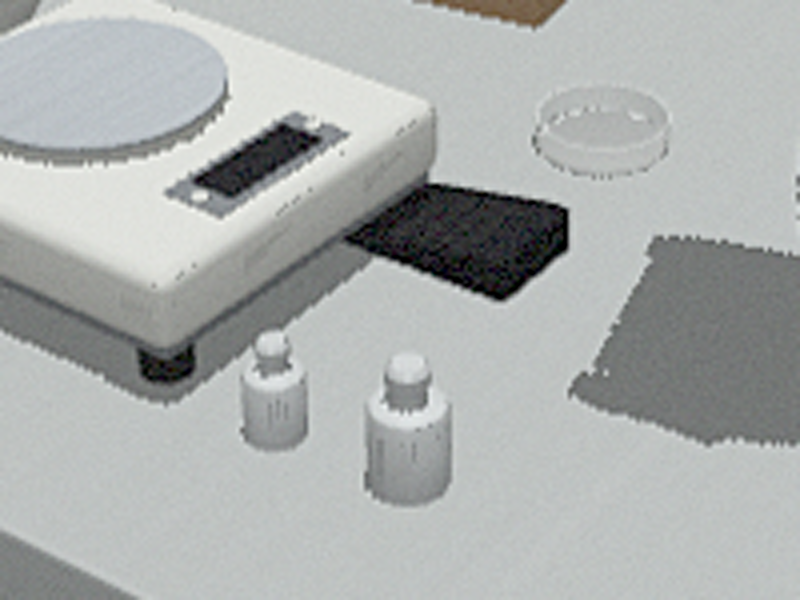

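View pics/topa13.png

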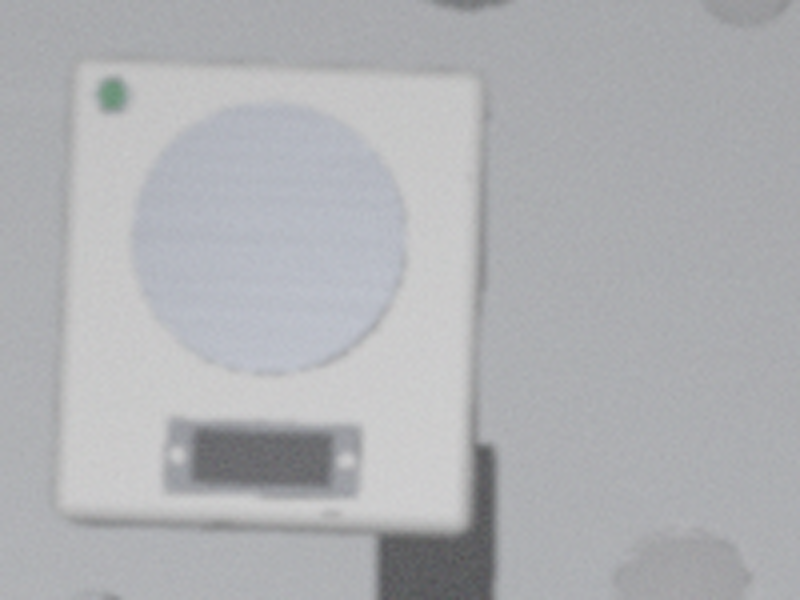

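View pics/topb13.png

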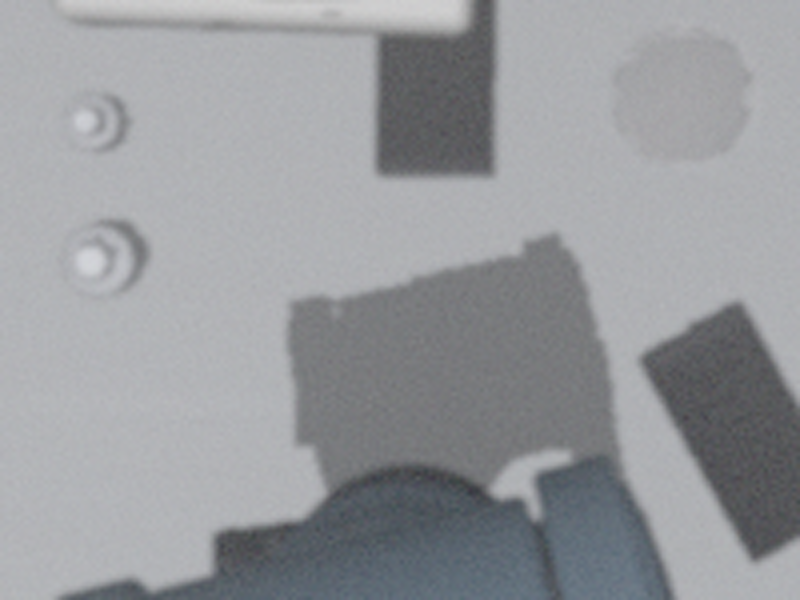

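The balance, weights and dish are where they started. The wedge sits under the corner with its back edge at (378–493,175) in the top crop, unchanged by the press. Handing in.

```bash
python3 - <<'E'
from sh import *
c=pickle.load(open("c13.pkl","rb"))["top"]
print((ray(c,(190+378/4,205+175/4),.02)+ray(c,(190+493/4,205+175/4),.02))/2)
from bench import ctrl
print(ctrl.hand_in())
E
```

```text
[0.53866237 0.22828989 0.02      ]
the job is handed in; nothing more can be done
None
```

I pushed the farther black wedge, thin end first, under the short foot until it was snug. I then pressed on the housing above that foot, let go, and handed the job in at about 18 s. The hand-in gives no verdict.

- **Wedge:** the push stiffened to a steady 5 N. By camera, the foot's centre is about 26–28 mm toward the thin end from the wedge's middle. It lies about 2–4 mm off the centre line. The top and wrist cameras differ by 1–2 mm on the wedge's back edge, which is well inside the limits.
- **Press:** the upward force was about 9 N (it read 9.5 and then 8.7), with about 4 N sideways. The fingertips held at 58 mm and the corner did not rock. I could not measure the force carried by the wedge directly.
- **Last look:** the balance, both weights and the dish match their starting positions in the pictures, and the balance looks level by eye. The wedge did not move during the press, and the arm is clear of everything.

My first centred push did not straighten the wedge as I expected. I corrected it with two short pushes left of centre before sliding it under the foot.

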